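# Scan an empty fittings bin for reorder in the joinery shop

### The arm

A 6-joint arm with a two-finger parallel gripper is mounted at the origin on the work surface. World frame = base frame: x ahead of the robot, y to its left, z up, the work surface at z = 0. Lengths are in m, angles in rad, forces in N, time in s.
With the tool pointing down it reaches from about 0.275 to 0.825 m from the base axis. Payload 5.2 kg.
Tool frame: the origin (TCP) lies at the very end of the fingers, on their centre line; the grasp point (between the pads) lies 19 mm behind it; z points along the fingers, y is the line along which they close (so a half turn about z gives the same grasp; the last joint's range is limited). The gripper opens to 93 mm and grips with 3 to 60 N. Pads are 15 mm wide; open, the fingers measure 128 mm over their backs; the gripper's body (75 mm by 188 mm) begins 65 mm behind the grasp point.
Start: joints at [-1.485, 0.259, 1.535, -0, 1.348, -0.203], TCP at [0.157, -0.527, 0.219] pointing down, gripper open.
Joint ranges: [-3.14, 3.14], [-0.91, 2.08], [0.19, 2.58], [-1.22, 4.36], [0.22, 2.71], [-3.12, 3.12]. Speed limits (rad/s): [2.57, 2.57, 3.14, 3.14, 3.14, 3.14].

### API

Orientations are given as a unit quaternion [w, x, y, z].
In Python, from bench import r gives the robot as it stands. The module is installed in compiled form; this text tells all that it offers.
- The arm moves only by the tool jog_arm, never from a script. Its argument "steps" is a list of rows, each a list of 6 numbers: the shift along the world's x, y, z in units of 50 mm (1.0 is 50 mm), then the turn, a rotation vector about the world's x, y, z in units of 8 degrees (1.0 is 8 degrees). A call has 1 to 5 rows; each row shifts and turns the commanded pose from where the row before left it; what a row does not reach is not made up. A row lasts 1/10 s, in which the tool goes at most 50 mm and 8.59 degrees, less where a joint would pass 70% of its speed; a pose out of reach is approached as far as the arm can. A call is refused whole if a number of a shift passes 1 or a number of a turn 1, either way. A call with a gripper value outside its range is refused whole. "fingers" is the opening, from 0 (shut) to 1 (fully open), set as the call begins (left out, the last holds). The fingers move at their own pace and stop on an object; the grip force is fixed at half the most. Time passes only in rows, so rows that do not move let the fingers close. It gives the time, the measured TCP pose, the force, the opening and the grip force at its end, in the units of the state.
- r.state(): the state, without advancing time (a new reading comes with each control period).
- r.capture(name): name is "scene" or "top"; returns (picture, depth): 480x640x3 uint8, red, green, blue; 480x640 float32, m along the optical axis (not along the pixel's ray), 0 where there is no reading.
- r.calibration(name): a dict with "K" (3x3 intrinsics, pixels), "xyz" and "attitude" of the camera in the world. Camera axes: x right, y down, z forward; pixel columns grow to the right and rows downward; lengths in m; the calibration is good to about 2 mm. A picture is of the moment at which its call begins. calibration takes no time and is no camera call.
- r.hand_in(): hands the job in; it is judged then, once.
The state is a dict: "time_s": time; "joint_positions": joint angles; "dq": joint speeds; "joint_torque": joint torques, N m; "position": TCP position; "eef_rot": TCP orientation; "wrist_force": force on the tool from outside, world axes, zero at the start; "torque": the same for the moment, N m; "gripper_width": finger opening in m; "finger_force": force on a finger pad.
Only numpy, scipy, OpenCV 4.12 (cv2) and the standard library are available. Lean on these libraries where they do the work, as an engineer would, in place of code of your own. Each camera call takes 0.05 s, during which the arm holds its last target. There are 200 camera calls.

### The job

The yellow-fronted bin on the bench rack is empty and has to be reordered: tip its front up until the tab at its lower back comes out from under the rail, and lift its lip off the rail. Set it down upright on the bench, centred between the red corner marks, with its label squarely facing the scanner, and let go of it. Then squeeze the scanner's orange trigger right home and let it spring back, leaving the bin there and everything else as it was.

Things in the scene. Friction and masses are not known exactly. Their poses are not given: they have to be found in the camera images.
- bin: The empty open-topped plywood bin with the yellow front, 160 long (x) x 110 wide (y), about 0.3 kg. Origin: centre of its underside; x points from its front to its back (to the rail while hung), z up. Back wall 75 high; side walls 6 thick, 58 high over the front 46 mm and 75 high behind; floor 6 thick. A steel hanger on its back hooks over the rail.
- bin_front (a point): middle of the top edge of the bin's front wall, 75 towards the front of (x -75) and 58 above the bin's origin. The front wall is 10 thick, full width and upright: the place to grip, from above, one finger in front and one inside
- bin_label (a point): centre of the white barred label on the outside of the bin's front wall, x -80, 30 above its underside
- bin_lip (a point): where the bin's 4 thick steel bridge sits on the rail's top edge (x 88.5, z 70.5 in the bin's frame), the point the bin tips about. Behind the rail a lip goes down 9 from here, sloping 24 degrees away from it; about 6 of fore-and-aft play (it hangs pulled out, lip against the rail's back: ease it 3 towards the rail as you tip, or it may bind). With the tab clear and the bin kept tipped, lift it 25 straight up to free the lip
- bin_tab (a point): steel tab at the bin's lower back, x 80 to 92, 7 to 11 above the underside, tucked under the rail's lower edge (about 1.5 below it). While tucked in, the bin cannot be lifted or pulled off level. Tipping the bin's front up about the rail's top edge by more than 11 degrees draws it out (17 degrees is comfortable, more than 22 may bind)
- rack: Fixed bench-top rack: an upright flat aluminium rail 360 long, 5 thick, lower edge 122 and top edge 180 above the bench, on two dark steel uprights, open behind. Origin on the bench under the front face of the rail's middle; x from the robot's side through the rail, y along it. Two bins hang on its front, about 75 either side of its middle, undersides 110 above the bench; sides vary
- rail_mid (a point): middle of the rail's top edge, 180 above the bench
- full_bin: the same kind of bin with a blue front, full of dowels, about 0.75 kg, hanging beside the empty one; leave it hanging
- scanner: Cordless pistol scanner clamped on its side in a low fixed cradle (steel base 135 x 100, strap over the head, clamp knob top 95 above the bench). Origin on the bench under the head's centre; x is the way the scanner looks, z up. Head 115 long (x -57 to 59), 62 wide, top 76 above the bench; the handle sticks out level towards -y
- window (a point): centre of the dark red scan window on the nose, 60 ahead of the scanner's origin and 45 above the bench; x points out of it, axes as the scanner's
- marks (a point): on the bench, centre of the red tape corner marks that frame the bin's place, 228 ahead of the scanner's origin, axes as the scanner's. With the bin's origin here and its x along the scanner's x, its label faces the window 88 away
- handle (a point): middle of the handle opposite the trigger pad (x -16, y -74 in the scanner's frame, 45 above the bench). Handle 34 deep (x -33 to 1), 32 thick (29 to 61 above the bench), from y -24 to the wider butt at y -131 to -153 (46 deep, 38 thick). Nothing lies under it
- trigger (a joint): Orange trigger on the nose side of the handle, 50 long, 34 to 56 above the bench, hinged on a vertical pin beside the head (x 8, y -38 in the scanner's frame), pointing to -y. 0 = released, 0.28 rad = right home against the handle. A spring brings it back: 2.5 N at the pad to start it, 8 N home. Squeeze along the scanner's x, a finger on the handle's back (x -33), one on the trigger
- trigger_pad (a point): middle of the trigger's front face where a finger presses, 36 from the hinge: in the scanner's frame about x 23, y -71 released and x 13, y -74 home, 45 above the bench. Handle and trigger together are 56 wide here released, 46 home
- sander: blue cordless sander standing on its red pad, 125 across, 138 high, handle and battery to its -x side out to 145; leave alone
- sanding_block: cork sanding block 120 x 65 x 33 on the bench; leave alone
- glue: white glue bottle, 60 across, 150 high, standing on the bench; leave alone

How it is judged:
On the way, in this order (a step that is already met when the one before it is completed fails the run):
1. the bin is tipped front-up by more than 5.7 degrees with its lip still on the rail (angle between bin's own z axis and vertical above 0.1 rad and z of bin_label in the frame of rack above 0.15 m and z of bin_lip in the frame of rack below 0.19 m and x of bin_lip in the frame of rack above -0.008 m), for 0.05 s.
2. the bin is off the rail ((z of bin_lip in the frame of rack above 0.202 m or x of bin_lip in the frame of rack below -0.04 m)), for 0.1 s.
3. the bin stands upright on the bench in the marks, label facing the scanner window, let go of (x of bin_label in the frame of window between 0.058 and 0.118 m and y of bin_label in the frame of window between -0.025 and 0.025 m and x of bin in the frame of window above 0.13 m and angle between the x axis of bin and the x axis of scanner, either way round below 0.2 rad and angle between bin's own z axis and vertical below 0.05 rad and height (world z) of bin below 0.006 m and contact force between the fingers and bin below 0.1 N and linear speed of bin below 0.02 m/s), for 0.2 s.
4. the trigger is squeezed right home with the bin in place (value of joint trigger above 0.235 rad and x of bin_label in the frame of window between 0.058 and 0.118 m and y of bin_label in the frame of window between -0.025 and 0.025 m and angle between the x axis of bin and the x axis of scanner, either way round below 0.2 rad), for 0.15 s.
At the end, for the whole second after the job is handed in: Bin upright and at rest on the bench in the marks: label 58 to 118 mm from the scan window, facing it, within 25 mm sideways of its axis and 11 degrees of square; trigger back below 0.03 rad; full bin within 25 mm and other things within 30 mm of where they were (value of joint trigger below 0.03 rad and x of bin_label in the frame of window between 0.058 and 0.118 m and y of bin_label in the frame of window between -0.025 and 0.025 m and x of bin in the frame of window above 0.13 m and angle between the x axis of bin and the x axis of scanner, either way round below 0.2 rad and angle between bin's own z axis and vertical below 0.05 rad and height (world z) of bin below 0.006 m and linear speed of bin below 0.02 m/s); the robot touches nothing.
It fails at once if the full bin is shifted more than 25 mm (distance of full_bin from where it was at the start of the episode above 0.025 m).
It fails at once if the sander, sanding block or glue bottle is moved more than 30 mm (distance of any of sander, sanding_block, glue from where it was at the start of the episode above 0.03 m).
It fails at once if the bin is let go of in the air (more than 30 mm above the bench, away from the rail) instead of being set down (contact force between the fingers and bin below 0.01 N and height (world z) of bin above 0.03 m and distance between bin_lip and rail_mid above 0.13 m).
It also fails if it takes over 61 s, if anything falls off the work surface, if the arm or the gripper's body presses on something with over 40 N, if the wrist force passes 120 N, or if a joint passes its speed limit or range.

## Working session

There is one attempt and no reset: what is moved stays moved. The work goes in short steps, Python scripts to look and compute and a tool call to move; the robot and the scene stay as the last step left them, time stands still between calls to the robot, and variables do not carry over. Pictures are saved under pics/ and viewed, at most 10 in all, crops included, and the job is handed in when it is done.

Besides the shell and the picture viewer there is one more tool, called after ">>>" as a command line: name --pt "numbers of a row" for each row, then --argument value for the rest. jog_arm: Moves the arm, as the interface text tells. Its arguments: {"type":"object","properties":{"steps":{"type":"array","items":{"type":"array","items":{"type":"number"}}},"fingers":{"type":"number"}},"required":["steps"]}

```bash
mkdir -p pics; python3 - <<'E'
from bench import r
import cv2,numpy as np
for n in("scene","top"):
    p,d=r.capture(n); cv2.imwrite(f"pics/{n}0.png",p[:,:,::-1]); np.savez(f"{n}0.npz",p=p,d=d)
    c=r.calibration(n); print(n,c["K"],c["xyz"],c["attitude"])
print(r.state())
E
```

```text
scene [[569.16122373   0.         323.22662164]
 [  0.         569.16122373 239.62443785]
 [  0.           0.           1.        ]] [0.91312509 0.56491503 1.20120136] [-0.07999807  0.25548319  0.92185997 -0.28018361]
top [[481.04424055   0.         321.07275919]
 [  0.         481.04424055 235.82521667]
 [  0.           0.           1.        ]] [ 0.416066   -0.07739286  1.33873364] [-0.0307999   0.71682352 -0.69592606  0.03003868]
{'time_s': 0.1, 'joint_positions': array([-1.48475881e+00,  2.59269760e-01,  1.53593961e+00, -3.38265388e-06,
        1.34803063e+00, -2.02781620e-01]), 'dq': array([-0.00053712, -0.00213511, -0.0024386 , -0.00055785,  0.0004195 ,
        0.00036082]), 'joint_torque': array([ 2.58570908e-03, -4.38211656e+01, -2.84642977e+01,  7.21644005e-02,
        3.61848332e-02, -5.49310460e-05]), 'position': array([ 0.15663949, -0.52671433,  0.21791471]), 'eef_rot': array([-8.22370148e-04,  9.89590657e-01,  1.43908489e-01,  4.64059897e-05]), 'wrist_force': array([-0.63547207,  0.51753576, -0.29811251]), 'torque': array([0.00198987, 0.00812496, 0.03337666]), 'finger_force': 0.0, 'gripper_width': 0.09318832657063801}
```

View pics/scene0.png

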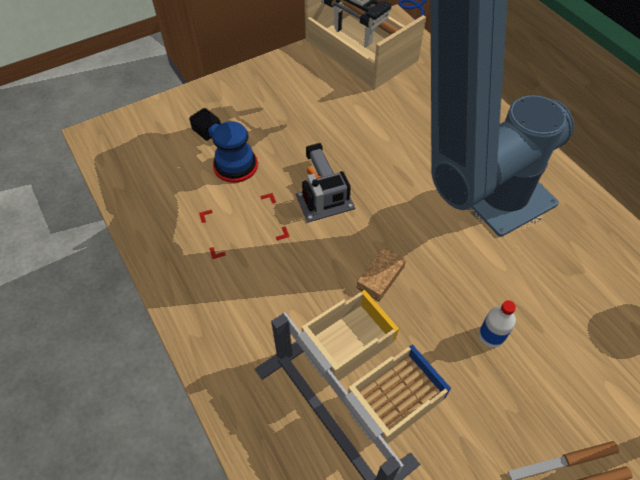

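View pics/top0.png

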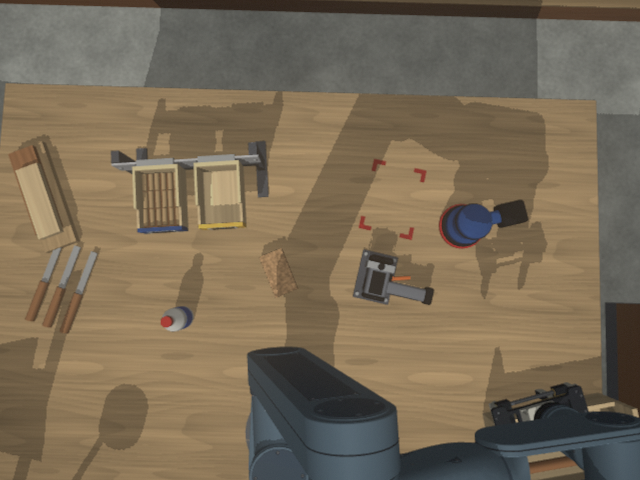

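The top view has the yellow bin front at about (220,225), the rail along row ~158, the red marks around (393,200), the scanner at (378,278) with its handle out to (430,295), and the orange trigger at (402,279). The scene view shows the same things: yellow front at (380,313), marks around (243,227), scanner at (325,190).

```bash
cat > h.py <<'E'
import numpy as np,cv2
from scipy.spatial.transform import Rotation as R
from bench import r
def cam(n):
    c=r.calibration(n); q=np.array(c["attitude"]); return np.array(c["K"]),np.array(c["xyz"]),R.from_quat(q[[1,2,3,0]]).as_matrix()
def cloud(n,d):
    K,t,M=cam(n); v,u=np.mgrid[:480,:640]
    return np.stack([(u-K[0,2])/K[0,0]*d,(v-K[1,2])/K[1,1]*d,d],-1)@M.T+t
def onplane(n,uv,z):
    K,t,M=cam(n); uv=np.atleast_2d(uv).astype(float)
    w=np.c_[(uv[:,0]-K[0,2])/K[0,0],(uv[:,1]-K[1,2])/K[1,1],np.ones(len(uv))]@M.T
    return t+w*((z-t[2])/w[:,2])[:,None]
def mask(p,c):
    h=cv2.cvtColor(p,cv2.COLOR_RGB2HSV).astype(int); H,S,V=h[...,0],h[...,1],h[...,2]
    return {'yellow':(abs(H-24)<4)&(S>200)&(V>90),'red':((H<5)|(H>174))&(S>150)&(V>60),'orange':(H>=6)&(H<=14)&(S>200)&(V>120)}[c]
E
python3 - <<'E'
from h import *
np.set_printoptions(precision=4,suppress=True)
for n in("scene","top"):
    z=np.load(n+"0.npz"); p,d=z["p"],z["d"]; C=cloud(n,d)
    for c in('yellow','red','orange'):
        k,l,s,ce=cv2.connectedComponentsWithStats(mask(p,c).astype(np.uint8))
        for i in range(1,k):
            if s[i,4]<12: continue
            P=C[(l==i)&(d>0)]
            print(n,c,s[i],ce[i].round(1),np.median(P,0),P.min(0),P.max(0))
    # bin: yellow top edge
    m=mask(p,'yellow')&(d>0); P=C[m]; P=P[(P[:,2]>.155)&(P[:,0]>.2)]
    if len(P)>10:
        print(n,'topedge',len(P),np.median(P,0),cv2.minAreaRect((P[:,:2]*1000).astype(np.float32)),np.percentile(P[:,2],[5,50,95]))
    # rail top
    Q=C[(d>0)&(C[...,2]>.172)&(C[...,2]<.19)&(C[...,0]>.45)&(C[...,1]>.05)&(C[...,0]<.75)]
    print(n,'rail',len(Q),Q.min(0),Q.max(0),np.polyfit(Q[:,1],Q[:,0],1),np.median(Q[:,2]))
    # scanner
    Q=C[(d>0)&(C[...,2]>.02)&(C[...,2]<.11)&(C[...,0]>.17)&(C[...,0]<.42)&(C[...,1]>-.42)&(C[...,1]<-.12)]
    np.save(n+"_sc.npy",Q); print('scan',len(Q),Q.min(0),Q.max(0))
    H=Q[(Q[:,2]>.056)&(Q[:,2]<.066)]; print(' handle',len(H),cv2.minAreaRect((H[:,:2]*1000).astype(np.float32)))
    B=C[(d>0)&(C[...,0]>.3)&(C[...,0]<.4)&(C[...,1]>.05)&(C[...,1]<.18)&(C[...,2]>.02)&(C[...,2]<.06)]
    print(' block',len(B),B.min(0),B.max(0))
for n,x0,y0,w,h in(("scene",280,130,90,100),("top",335,240,110,75)):
    im=cv2.imread(f"pics/{n}0.png")[y0:y0+h,x0:x0+w]; cv2.imwrite(f"pics/{n}_s.png",cv2.resize(im,None,fx=6,fy=6,interpolation=cv2.INTER_CUBIC))
E
```

```text
scene yellow [362 291  36  48 527] [377.1 313.4] [0.5443 0.174  0.1534] [0.5331 0.1216 0.1133] [0.5511 0.2316 0.1695]
scene red [213 157  45  25 208] [237.2 174. ] [ 0.5897 -0.4139  0.0117] [ 0.5154 -0.4964  0.0005] [ 0.6357 -0.396   0.0267]
scene red [261 194  14   9  54] [268.9 197.2] [ 0.5446 -0.3176  0.0018] [ 0.534  -0.3306 -0.0042] [ 0.5656 -0.2919  0.0057]
scene red [199 210  13  12  57] [204.  214.8] [ 0.7241 -0.3505  0.0024] [ 0.6993 -0.3614 -0.003 ] [ 0.7328 -0.3305  0.0088]
scene red [276 227  13  13  64] [283.  234.1] [ 0.5693 -0.188   0.0021] [ 0.5589 -0.2109 -0.0048] [ 0.5952 -0.1744  0.0076]
scene red [210 248  15  11  67] [215.5 253.5] [ 0.7482 -0.2214  0.0014] [ 0.7268 -0.2471 -0.0045] [ 0.7569 -0.2117  0.0047]
scene red [502 301  14  14 146] [508.  307.1] [0.305  0.3018 0.1499] [0.2874 0.2883 0.1366] [0.3145 0.3145 0.1558]
scene orange [308 167   6   6  19] [310.2 169.6] [ 0.4261 -0.3016  0.0545] [ 0.4229 -0.3108  0.0505] [ 0.4303 -0.2906  0.0588]
scene topedge 249 [0.5423 0.1751 0.1634] ((541.2532958984375, 175.9776153564453), (11.158781051635742, 109.4192276000976
[... 726 characters left out ...]
 -0.4015  0.0218]
top red [359 217  12  13  60] [363.3 224.2] [ 0.5627 -0.1891  0.0008] [ 0.5541 -0.2101 -0.0045] [ 0.5884 -0.1794  0.0077]
top red [400 228  13  11  63] [407.5 234.3] [ 0.5408 -0.3191  0.0008] [ 0.5323 -0.3284 -0.0047] [ 0.5612 -0.2942  0.0079]
top red [161 317  11  10  91] [165.9 321.4] [0.298  0.2985 0.1495] [ 0.2696  0.2853 -0.0041] [0.3088 0.3584 0.156 ]
top rail 1891 [0.5703 0.0861 0.172 ] [0.7425 0.4459 0.1898] [-0.0838  0.6956] 0.18265265582082213
scan 1183 [ 0.3543 -0.3777  0.0279] [ 0.42   -0.1879  0.082 ]
 handle 587 ((389.04595947265625, -284.453125), (185.74893188476562, 59.3252067565918), 86.38455963134766)
 block 24 [0.3755 0.051  0.0287] [0.3996 0.0602 0.036 ]
```

View pics/top_s.png

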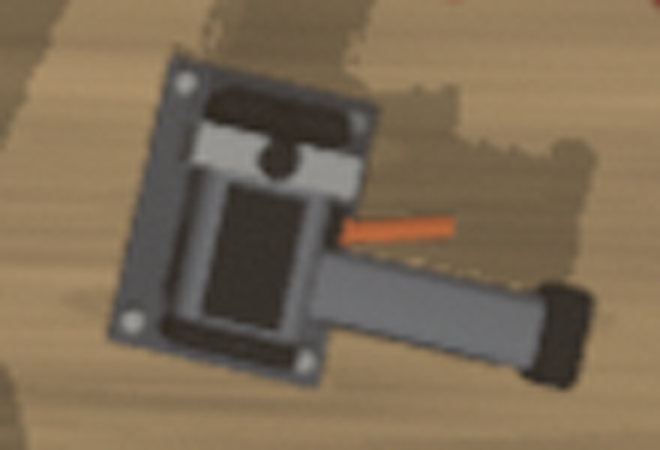

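The crop shows the scanner's base bolts at (185,82), (358,122), (133,320), (305,360), the trigger from (345,235) to (453,228), and the handle running (320,285) to (545,330) to the dark butt. I'll refine the measurements now.

```bash
python3 - <<'E'
from h import *
np.set_printoptions(precision=4,suppress=True)
# marks: rays to z=0, minAreaRect of all mark pixels
for n in("scene","top"):
    z=np.load(n+"0.npz"); p,d=z["p"],z["d"]; C=cloud(n,d)
    k,l,s,ce=cv2.connectedComponentsWithStats(mask(p,'red').astype(np.uint8))
    ids=[i for i in range(1,k) if 30<s[i,4]<70]
    v,u=np.nonzero(np.isin(l,ids)); X=onplane(n,np.c_[u,v],0)
    print(n,'marks',cv2.minAreaRect((X[:,:2]*1000).astype(np.float32)))
    print('  blobs mean',np.mean([onplane(n,ce[i],0)[0] for i in ids],0))
    # rail ends, excluding bins: fit on points beyond
    for lo,hi in((.08,.115),(.235,.27),(.40,.44)):
        Q=C[(d>0)&(C[...,2]>.173)&(C[...,2]<.188)&(C[...,1]>lo)&(C[...,1]<hi)&(C[...,0]>.62)&(C[...,0]<.8)]
        if len(Q): print('  rail',lo,len(Q),np.median(Q,0))
    h=cv2.cvtColor(p,cv2.COLOR_RGB2HSV)
    if n=='top':
        print('hsv',h[224:231,220].tolist(),h[279,400:410].tolist())
        m=(abs(h[...,0].astype(int)-23)<6)&(h[...,1]>190)&(h[...,2]>90); m[:215]=0;m[240:]=0;m[:,:190]=0;m[:,260:]=0
        v,u=np.nonzero(m); X=onplane(n,np.c_[u,v],.168); print('yellow',len(u),cv2.minAreaRect((X[:,:2]*1000).astype(np.float32)),np.median(C[m&(d>0)],0), [X[v==k].mean(0) for k in np.unique(v)])
        # handle at height .061: crop corners of the handle edges and butt
        uv=lambda L:np.array(L)/6+[335,240]
        print('bolts',onplane(n,uv([(185,82),(358,122),(133,320),(305,360)]),.008))
        print('handle top edge/bot edge',onplane(n,uv([(325,250),(540,296),(325,320),(522,362)]),.058),'trig',onplane(n,uv([(453,219),(345,228)]),.056))
    else:
        m=mask(p,'yellow'); v,u=np.nonzero(m&(C[...,2]>.158)); X=onplane(n,np.c_[u,v],.168); print('yellow',cv2.minAreaRect((X[:,:2]*1000).astype(np.float32)))
    for z0 in (.06,):
        Q=C[(d>0)&(C[...,2]>.050)&(C[...,2]<.066)&(C[...,0]>.3)&(C[...,0]<.43)&(C[...,1]<-.27)&(C[...,1]>-.36)]
        print('  handle',len(Q),cv2.minAreaRect((Q[:,:2]*1000).astype(np.float32)),np.percentile(Q[:,2],[50,95]))
E
```

```text
scene marks ((645.841552734375, -270.564697265625), (148.88229370117188, 198.85040283203125), 78.61442565917969)
  blobs mean [ 0.646  -0.2706  0.    ]
  rail 0.08 192 [0.7269 0.1051 0.1843]
  rail 0.235 238 [0.6775 0.2401 0.1815]
  rail 0.4 214 [0.6901 0.4312 0.1843]
yellow ((545.6482543945312, 178.17193603515625), (14.618961334228516, 109.94569396972656), 4.039730072021484)
  handle 401 ((397.2454528808594, -315.97113037109375), (100.78473663330078, 57.448944091796875), 76.96919250488281) [0.0606 0.0649]
top marks ((641.8014526367188, -271.0794677734375), (148.35964965820312, 198.43861389160156), 78.61502075195312)
  blobs mean [ 0.6422 -0.2716  0.    ]
  rail 0.08 123 [0.721  0.0996 0.1835]
  rail 0.235 84 [0.6853 0.2385 0.1812]
  rail 0.4 144 [0.6888 0.4281 0.1832]
hsv [[22, 153, 195], [22, 152, 194], [23, 152, 195], [23, 113, 147], [19, 73, 84], [18, 96, 127], [18, 95, 148]] [[10, 168, 175], [11, 164, 166], [11, 165, 165], [11, 162, 164], [11, 157, 159], [12, 155, 153], [11, 153, 152], [11, 154, 147], [11, 151, 142], [12, 142, 140]]
yellow 0 ((0.0, 0.0), (0.0, 0.0), 0.0) [nan nan nan] []
bolts [[ 0.485  -0.1996  0.008 ]
 [ 0.4689 -0.2796  0.008 ]
 [ 0.3752 -0.1781  0.008 ]
 [ 0.3594 -0.2572  0.008 ]]
handle top edge/bot edge [[ 0.41   -0.2584  0.058 ]
 [ 0.3926 -0.3536  0.058 ]
 [ 0.3792 -0.2589  0.058 ]
 [ 0.3634 -0.346   0.058 ]] trig [[ 0.4253 -0.3151  0.056 ]
 [ 0.4199 -0.2674  0.056 ]]
  handle 526 ((395.6900329589844, -316.40118408203125), (101.14923858642578, 58.55898666381836), 75.79293823242188) [0.0596 0.0645]
  return _methods._mean(a, axis=axis, dtype=dtype,
  ret = um.true_divide(
```

>>> jog_arm --pt "0.46 0.84 0.15 0 0 0.6" --pt "0.46 0.84 0.15 0 0 0.6" --pt "0.46 0.84 0.15 0 0 0.6" --pt "0.46 0.84 0.15 0 0 0.6" --pt "0.46 0.84 0.15 0 0 0.6" --fingers 1

```text
time_s: 0.6
position: [0.272, -0.3152, 0.2561]
eef_rot: [-0.0, 0.938, 0.348, 0.0]
wrist_force: [0.5, 0.3, 0.6]
gripper_width: 0.0933
finger_force: 0.0
```

>>> jog_arm --pt "0.46 0.84 0.1 0 0 0.6" --pt "0.46 0.84 0.1 0 0 0.6" --pt "0.46 0.84 0.1 0 0 0.6" --pt "0.46 0.84 0.1 0 0 0.6" --pt "0.46 0.84 0.1 0 0 0.6"

```text
time_s: 1.1
position: [0.387, -0.1053, 0.2813]
eef_rot: [0.0, 0.845, 0.535, 0.0]
wrist_force: [-0.1, -0.9, 0.3]
gripper_width: 0.093
finger_force: 0.0
```

>>> jog_arm --pt "0.46 0.84 0.1 0 0 0.6" --pt "0.46 0.84 0.1 0 0 0.6" --pt "0.46 0.84 0.1 0 0 0.6" --pt "0.46 0.84 0.1 0 0 0.6" --pt "0.46 0.84 0.1 0 0 0.6"

```text
time_s: 1.6
position: [0.502, 0.1049, 0.3061]
eef_rot: [-0.0, 0.715, 0.699, -0.0]
wrist_force: [1.3, -2.0, 0.1]
gripper_width: 0.0927
finger_force: 0.0
```

```bash
cat >> h.py <<'E'
def pose():
    s=r.state(); q=np.array(s["eef_rot"]); M=R.from_quat(q[[1,2,3,0]]).as_matrix()
    y=M[:,1]*(1 if M[0,1]>0 else -1); print('t',s['time_s'],'tcp',np.round(s["position"],4),'z',M[:,2].round(4),'y',y.round(4),'yaw',np.degrees(np.arctan2(y[1],y[0])).round(2),'w',round(s['gripper_width'],4),'q6',s['joint_positions'][5].round(2),'F',np.round(s['wrist_force'],1))
    return s,M
E
python3 - <<'E'
from h import *
pose()
n='top';z=np.load("top0.npz"); p,d=z["p"],z["d"]
h=cv2.cvtColor(p,cv2.COLOR_RGB2HSV).astype(int)
m=np.zeros((480,640),bool); m[218:236,194:250]=1
m&=(abs(h[...,0]-23)<4)&(h[...,1]>125)
v,u=np.nonzero(m); X=onplane(n,np.c_[u,v],.168); b=cv2.minAreaRect((X[:,:2]*1000).astype(np.float32)); print(len(u),b)
print(h[222:230,[200,220,240]].transpose(1,0,2).tolist())
p2,d2=r.capture("top"); cv2.imwrite("pics/t1.png",p2[:,:,::-1]); 
E
```

```text
t 1.6 tcp [0.502  0.1049 0.3061] z [-4.e-04 -2.e-04 -1.e+00] y [ 9.998e-01 -2.150e-02 -4.000e-04] yaw -1.23 w 0.0927 q6 0.01 F [ 1.3 -2.   0.1]
204 ((535.6550903320312, 169.71713256835938), (14.028566360473633, 114.93441772460938), 4.808523654937744)
[[[20, 82, 164], [19, 83, 163], [21, 124, 177], [22, 148, 191], [22, 152, 195], [23, 152, 195], [22, 146, 148], [19, 102, 138]], [[18, 83, 150], [23, 132, 181], [22, 153, 195], [22, 152, 194], [23, 152, 195], [23, 113, 147], [19, 73, 84], [18, 96, 127]], [[21, 140, 182], [22, 153, 195], [22, 154, 194], [22, 152, 185], [21, 150, 153], [19, 129, 144], [18, 104, 152], [17, 97, 152]]]
```

```bash
python3 -c "
import cv2;a=cv2.imread('pics/top0.png')[140:250,100:280];cv2.imwrite('pics/bz.png',cv2.resize(a,None,fx=4.4,fy=4.4,interpolation=cv2.INTER_CUBIC))"
```

```text
(no output)
```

View pics/bz.png

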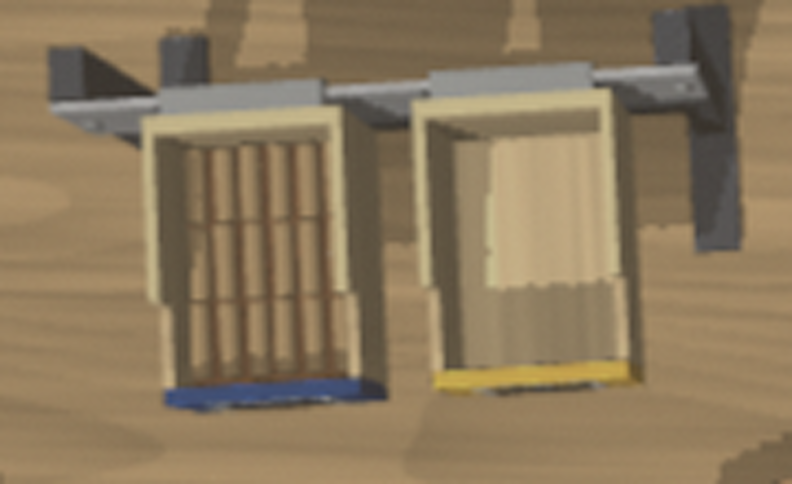

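The crop shows the yellow front's top face from (435,381) to (630,369), so its centre is near (532,375). The rail runs from (55,105) to (697,72), and the blue bin hangs to the left with a clear gap.

```bash
python3 - <<'E'
from h import *
np.set_printoptions(precision=4,suppress=True)
f=lambda L:np.array(L)/4.4+[100,140]-0.4
print(onplane('top',f([(435,381),(631,369),(532,375)]),.168))
P=onplane('top',f([(55,105),(697,70)]),.18);print(P,np.degrees(np.arctan2(-(P[0]-P[1])[0],(P[0]-P[1])[1])))
# triangulate front-top centre from both views
z=np.load("scene0.npz");p,d=z["p"],z["d"];C=cloud('scene',d);m=mask(p,'yellow')&(C[...,2]>.158)
v,u=np.nonzero(m);print('scene ctr',u.mean(),v.mean(),len(u),[(u[v==k].min(),u[v==k].max(),k) for k in range(v.min(),v.max()+1,4)])
def ray(n,uv):
    a=onplane(n,uv,.3)[0];b=onplane(n,uv,0)[0];return a,(b-a)/np.linalg.norm(b-a)
a,da=ray('top',f([(532,375)])[0]);b,db=ray('scene',(u.mean(),v.mean()))
s=np.linalg.lstsq(np.c_[da,-db],b-a,rcond=None)[0];print(a+s[0]*da,b+s[1]*db)
E
```

```text
[[0.5318 0.2259 0.168 ]
 [0.5418 0.1173 0.168 ]
 [0.5368 0.1722 0.168 ]]
[[0.6787 0.4422 0.18  ]
 [0.7091 0.0858 0.18  ]] 4.877154279966751
scene ctr 378.67105263157896 310.05263157894734 228 [(np.int64(362), np.int64(365), 291), (np.int64(363), np.int64(369), 295), (np.int64(366), np.int64(371), 299), (np.int64(370), np.int64(375), 303), (np.int64(373), np.int64(378), 307), (np.int64(377), np.int64(382), 311), (np.int64(380), np.int64(385), 315), (np.int64(384), np.int64(389), 319), (np.int64(388), np.int64(392), 323), (np.int64(391), np.int64(396), 327), (np.int64(396), np.int64(396), 331)]
[0.5379 0.1745 0.1571] [0.5398 0.173  0.157 ]
```

>>> jog_arm --pt "0.37 0.69 0 0 0 0.37" --pt "0.37 0.69 0 0 0 0.36" --pt "0 0 -0.8 0 0 0" --pt "0 0 -0.8 0 0 0" --pt "0 0 -0.2 0 0 0"

```text
time_s: 2.15
position: [0.5356, 0.1716, 0.2112]
eef_rot: [-0.003, 0.679, 0.734, -0.004]
wrist_force: [-0.1, -0.8, 0.3]
gripper_width: 0.0928
finger_force: 0.0
```

```bash
python3 - <<'E'
from h import *
pose()
a=[r.capture(n)[0][:,:,::-1] for n in("scene","top")]
cv2.imwrite("pics/c1.png",np.hstack([cv2.resize(a[0][240:440,250:470],(440,400)),cv2.resize(a[1][130:260,110:270],(360,292)) if 0 else cv2.resize(a[1][120:300,100:262],(360,400))]))
E
```

```text
t 2.15 tcp [0.5356 0.1716 0.2112] z [-0.0092 -0.0012 -1.    ] y [ 0.997   0.0769 -0.0093] yaw 4.41 w 0.0928 q6 0.03 F [-0.1 -0.8  0.3]
```

View pics/c1.png

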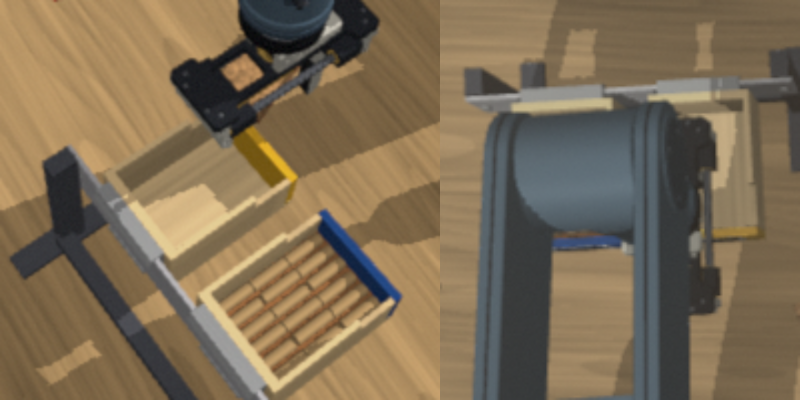

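The gripper straddles the yellow front, one finger inside and one in front, and the body is clear of the walls. I'll descend and grip.

>>> jog_arm --pt "0.06 0.05 -0.4 0 0 0" --pt "0 0 -0.5 0 0 0" --pt "0 0 -0.5 0 0 0" --pt "0 0 -0.25 0 0 0" --pt "0 0 0 0 0 0"

```text
time_s: 2.75
position: [0.5416, 0.1739, 0.1337]
eef_rot: [-0.0, 0.68, 0.733, -0.0]
wrist_force: [-0.3, 0.9, -0.1]
gripper_width: 0.0929
finger_force: 0.0
```

```bash
python3 -c "
from h import *
pose()"
```

```text
t 2.75 tcp [0.5416 0.1739 0.1337] z [-9.e-04 -1.e-04 -1.e+00] y [ 9.971e-01  7.580e-02 -9.000e-04] yaw 4.35 w 0.0929 q6 0.04 F [-0.3  0.9 -0.1]
```

>>> jog_arm --pt "-0.03 0 -0.1 0 0 0" --pt "0 0 0 0 0 0" --fingers 0.4

```text
time_s: 2.95
position: [0.5408, 0.1743, 0.1297]
eef_rot: [0.001, 0.68, 0.734, 0.001]
wrist_force: [0.9, 0.5, 1.1]
gripper_width: 0.0815
finger_force: 0.0
```

>>> jog_arm --pt "0 0 0 0 0 0" --pt "0 0 0 0 0 0" --pt "0 0 0 0 0 0" --pt "0 0 0 0 0 0" --pt "0 0 0 0 0 0" --fingers 0.0

```text
time_s: 3.45
position: [0.5402, 0.1743, 0.1287]
eef_rot: [0.0, 0.68, 0.734, 0.0]
wrist_force: [-0.3, 0.6, 0.6]
gripper_width: 0.0416
finger_force: 0.0
```

```bash
python3 -c "
from h import *
pose()"
```

```text
t 3.45 tcp [0.5402 0.1743 0.1287] z [ 1.e-04  0.e+00 -1.e+00] y [9.971e-01 7.650e-02 1.000e-04] yaw 4.39 w 0.0416 q6 0.04 F [-0.3  0.6  0.6]
```

>>> jog_arm --pt "0 0 0 0 0 0" --pt "0 0 0 0 0 0" --pt "0 0 0 0 0 0" --pt "0 0 0 0 0 0" --pt "0 0 0 0 0 0" --fingers 0.0

```text
time_s: 3.95
position: [0.5399, 0.1744, 0.129]
eef_rot: [-0.0, 0.679, 0.734, 0.0]
wrist_force: [-4.1, 0.9, 3.5]
gripper_width: 0.0101
finger_force: 30.0
```

>>> jog_arm --pt "0 0 0 0 0 0" --pt "0 0 0 0 0 0"

```text
time_s: 4.15
position: [0.54, 0.1744, 0.129]
eef_rot: [0.0, 0.679, 0.734, 0.0]
wrist_force: [-4.3, 0.4, 4.7]
gripper_width: 0.01
finger_force: 30.0
```

>>> jog_arm --pt "-0.022 0 0.098 -0.016 0.212 0" --pt "-0.022 0 0.098 -0.016 0.212 0" --pt "-0.016 0 0.099 -0.016 0.212 0" --pt "-0.016 0 0.1 -0.016 0.212 0" --pt "-0.01 0 0.1 -0.016 0.212 0"

```text
time_s: 4.65
position: [0.5368, 0.1743, 0.154]
eef_rot: [-0.05, 0.678, 0.732, -0.054]
wrist_force: [-0.4, 0.4, 3.0]
gripper_width: 0.0102
finger_force: 29.9
```

```bash
python3 -c "
from h import *
pose()
cv2.imwrite('pics/s_tip.png',cv2.resize(r.capture('scene')[0][240:440,250:470,::-1],(660,600)))"
```

```text
t 4.65 tcp [0.5368 0.1743 0.154 ] z [-0.1463 -0.0111 -0.9892] y [ 0.9863  0.0756 -0.1467] yaw 4.38 w 0.0102 q6 0.03 F [-0.4  0.4  3. ]
```

View pics/s_tip.png

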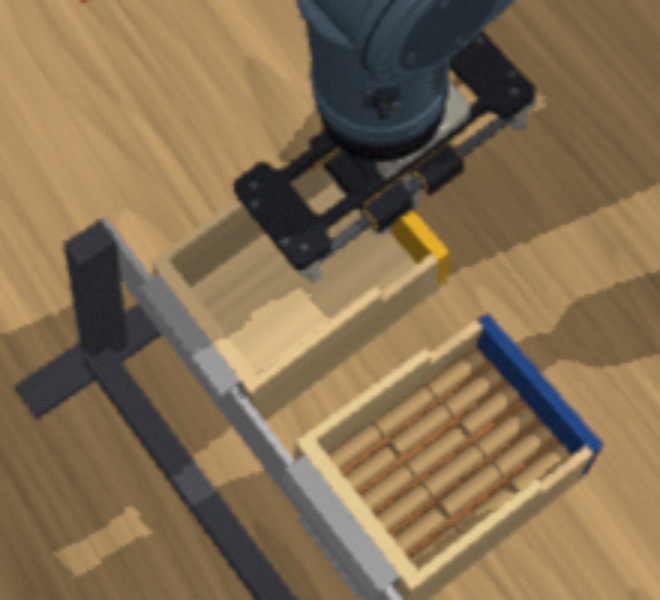

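The bin is tipping cleanly. Its front has risen, its hanger is still on the rail at about (190,315), and the blue bin is undisturbed. Forces are low, so I'll continue to 17°.

>>> jog_arm --pt "-0.01 0 0.1 -0.016 0.212 0" --pt "-0.004 0 0.101 -0.016 0.212 0" --pt "-0.004 0 0.101 -0.016 0.212 0" --pt "0.002 0 0.101 -0.016 0.212 0" --pt "0.002 0 0.102 -0.016 0.212 0"

```text
time_s: 5.2
position: [0.5361, 0.1742, 0.1789]
eef_rot: [-0.1, 0.672, 0.726, -0.108]
wrist_force: [0.4, 0.3, 2.1]
gripper_width: 0.0097
finger_force: 29.9
```

>>> jog_arm --pt "0 0 0 0 0 0" --pt "0 0 0 0 0 0"

```text
time_s: 5.4
position: [0.5366, 0.1742, 0.1784]
eef_rot: [-0.099, 0.672, 0.726, -0.107]
wrist_force: [3.7, -0.0, 1.4]
gripper_width: 0.0102
finger_force: 29.9
```

```bash
python3 -c "
from h import *
pose()"
```

```text
t 5.4 tcp [0.5366 0.1742 0.1784] z [-0.2879 -0.0218 -0.9574] y [ 0.9546  0.0729 -0.2887] yaw 4.37 w 0.0102 q6 0.03 F [ 3.7 -0.   1.4]
```

>>> jog_arm --pt "0 0 0.12 0 0 0" --pt "0 0 0.12 0 0 0" --pt "0 0 0.14 0 0 0" --pt "0 0 0.16 0 0 0" --pt "0 0 0.16 0 0 0"

```text
time_s: 5.9
position: [0.5347, 0.1743, 0.2141]
eef_rot: [-0.101, 0.672, 0.726, -0.109]
wrist_force: [0.9, 1.2, -3.3]
gripper_width: 0.0095
finger_force: 30.0
```

>>> jog_arm --pt "0 0 0.2 0 0 0" --pt "0 0 0.2 0 0 0" --pt "0 0 0 0 0 0"

```text
time_s: 6.2
position: [0.536, 0.1744, 0.2357]
eef_rot: [-0.1, 0.672, 0.726, -0.107]
wrist_force: [0.8, 0.1, -3.7]
gripper_width: 0.0102
finger_force: 30.0
```

```bash
python3 -c "
from h import *
pose()
cv2.imwrite('pics/s_lift.png',cv2.resize(r.capture('scene')[0][200:440,230:470,::-1],(600,600)))"
```

```text
t 6.2 tcp [0.536  0.1744 0.2357] z [-0.2885 -0.0216 -0.9572] y [ 0.9544  0.0734 -0.2893] yaw 4.4 w 0.0102 q6 0.03 F [ 0.8  0.1 -3.7]
```

View pics/s_lift.png

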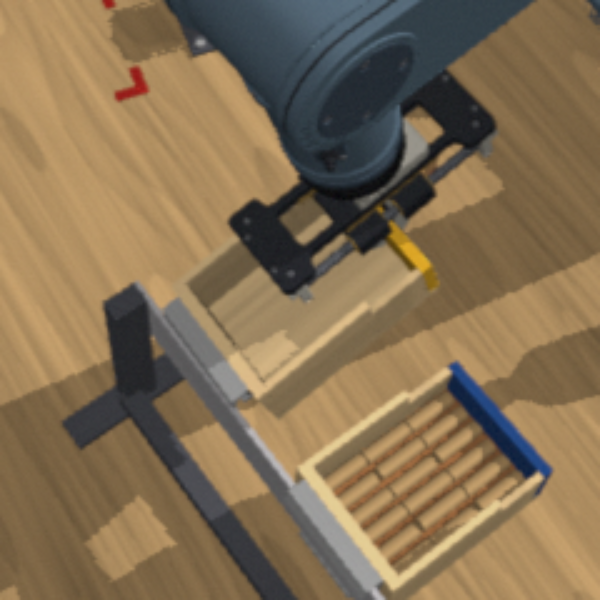

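The bin hangs free of the rail, with its hanger at about (205,345) above and in front of the rail. It is still held tipped, and the measured force is about 3.7 N. Next I'll back away, level it and carry it over.

>>> jog_arm --pt "-0.2 0 0.2 0 0 0" --pt "-0.4 0 0.2 0.04 -0.52 0" --pt "-0.4 0 0.2 0.04 -0.52 0" --pt "-0.4 0 0.2 0.04 -0.52 0" --pt "-0.2 0 0 0.04 -0.52 0"

```text
time_s: 6.75
position: [0.4532, 0.1744, 0.2753]
eef_rot: [-0.001, 0.679, 0.734, -0.0]
wrist_force: [0.3, -0.2, -3.8]
gripper_width: 0.0096
finger_force: 30.0
```

>>> jog_arm --pt "0.1 -0.4 0 0 0 -0.2" --pt "0.2 -0.8 0 0 0 -0.2" --pt "0.2 -0.8 0 0 0 -0.2" --pt "0.2 -0.8 0 0 0 -0.2" --pt "0.2 -0.8 0 0 0 -0.2"

```text
time_s: 7.25
position: [0.4989, -0.0067, 0.2739]
eef_rot: [-0.003, 0.729, 0.684, -0.002]
wrist_force: [1.3, 0.5, -3.7]
gripper_width: 0.01
finger_force: 30.0
```

>>> jog_arm --pt "0.2 -0.8 0 0 0 -0.2" --pt "0.2 -0.8 0 0 0 -0.2" --pt "0.2 -0.8 0 0 0 -0.2" --pt "0.2 -0.8 0 0 0 -0.2" --pt "0.2 -0.8 0 0 0 -0.2"

```text
time_s: 7.75
position: [0.5492, -0.2067, 0.2737]
eef_rot: [-0.003, 0.775, 0.631, -0.002]
wrist_force: [1.3, 1.1, -3.1]
gripper_width: 0.0098
finger_force: 30.0
```

>>> jog_arm --pt "0.2 -0.7 0 0 0 0" --pt "0 -0.2 0 0 0 0" --pt "0 0 0 0 0 0"

```text
time_s: 8.05
position: [0.5591, -0.2517, 0.2729]
eef_rot: [-0.003, 0.776, 0.631, -0.002]
wrist_force: [-0.4, -0.6, -3.4]
gripper_width: 0.0095
finger_force: 30.0
```

```bash
python3 -c "
from h import *
pose()"
```

```text
t 8.05 tcp [ 0.5591 -0.2517  0.2729] z [-0.0076  0.0027 -1.    ] y [ 0.9791 -0.2035 -0.008 ] yaw -11.74 w 0.0095 q6 -0.4 F [-0.4 -0.6 -3.4]
```

>>> jog_arm --pt "0.12 -0.05 -0.5 -0.006 -0.03 0.02" --pt "0.1 -0.04 -0.9 -0.006 -0.03 0.02" --pt "0 0 -0.9 0 0 0" --pt "0 0 -0.9 0 0 0" --pt "0 0 -0.8 0 0 0"

```text
time_s: 8.55
position: [0.5701, -0.2523, 0.0722]
eef_rot: [-0.0, 0.773, 0.635, 0.001]
wrist_force: [0.6, 0.6, -4.9]
gripper_width: 0.0097
finger_force: 30.0
```

>>> jog_arm --pt "0 0 -0.2 0 0 0" --pt "0 0 0 0 0 0" --pt "0 0 0 0 0 0"

```text
time_s: 8.85
position: [0.5726, -0.2553, 0.0661]
eef_rot: [0.003, 0.773, 0.634, 0.002]
wrist_force: [-0.0, -1.2, -3.3]
gripper_width: 0.0095
finger_force: 30.0
```

```bash
python3 - <<'E'
from h import *
s,M=pose()
P=[];a=[]
for n in("scene","top"):
    p,d=r.capture(n); C=cloud(n,d); np.savez(n+"_pl.npz",p=p,d=d); a.append(p[:,:,::-1])
    tz=s["position"][2]-.019
    # bin back wall/side tops: height above
    Q=C[(d>0)&(C[...,0]>.62)&(C[...,0]<.8)&(C[...,1]>-.37)&(C[...,1]<-.17)&(C[...,2]>tz+.068)&(C[...,2]<tz+.085)]
    print(n,len(Q),cv2.minAreaRect((Q[:,:2]*1000).astype(np.float32)),np.median(Q[:,2])-tz)
    A=np.c_[Q[:,:2]-Q[:,:2].mean(0),np.ones(len(Q))]; print(' plane',np.linalg.lstsq(A,Q[:,2],rcond=None)[0].round(4))
cv2.imwrite("pics/pl.png",np.hstack([cv2.resize(a[0][120:300,170:370],(400,360)),cv2.resize(a[1][130:310,320:520],(400,360))]))
E
```

```text
t 8.85 tcp [ 0.5726 -0.2553  0.0661] z [ 0.0059 -0.0019 -1.    ] y [ 0.9808 -0.195   0.0062] yaw -11.25 w 0.0095 q6 -0.4 F [-0.  -1.2 -3.3]
scene 546 ((682.3003540039062, -274.9482421875), (117.0513687133789, 118.85655212402344), 79.04481506347656) 0.07200657348016283
 plane [ 0.0095 -0.0033  0.1192]
top 444 ((681.2689819335938, -278.493408203125), (110.33683776855469, 117.9501953125), 78.71900177001953) 0.0718638796981912
 plane [0.0053 0.0002 0.1192]
```

View pics/pl.png

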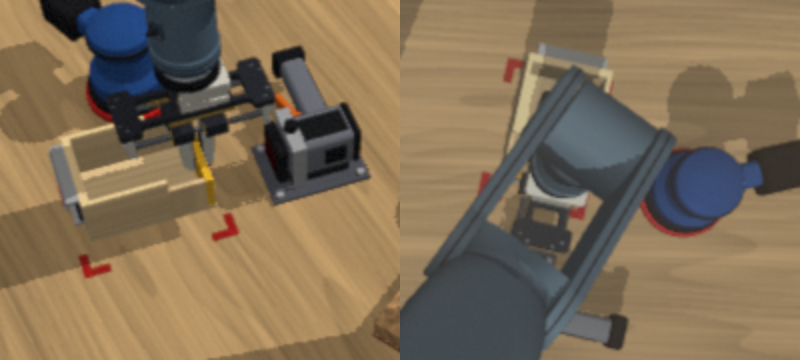

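The bin is level just above the bench, its long sides parallel to the marks, with the yellow front facing the scanner. I'll lower it.

>>> jog_arm --pt "-0.03 0 -0.3 0 0 0" --pt "0 0 -0.3 0 0 0" --pt "0 0 -0.2 0 0 0" --pt "0 0 -0.04 0 0 0" --pt "0 0 0 0 0 0"

```text
time_s: 9.45
position: [0.5703, -0.2557, 0.0229]
eef_rot: [0.002, 0.773, 0.634, 0.001]
wrist_force: [0.0, 0.0, -4.0]
gripper_width: 0.0099
finger_force: 30.0
```

>>> jog_arm --pt "0 0 -0.03 0 0 0" --pt "0 0 0 0 0 0"

```text
time_s: 9.65
position: [0.5704, -0.2557, 0.0228]
eef_rot: [0.002, 0.773, 0.634, 0.001]
wrist_force: [-3.9, 2.7, 9.5]
gripper_width: 0.0098
finger_force: 30.0
```

>>> jog_arm --pt "0 0 -0.03 0 0 0" --pt "0 0 0 0 0 0"

```text
time_s: 9.85
position: [0.5704, -0.2557, 0.0228]
eef_rot: [0.002, 0.773, 0.634, 0.001]
wrist_force: [-7.1, 3.8, 18.7]
gripper_width: 0.01
finger_force: 30.0
```

```bash
python3 -c "
from h import *
pose()"
```

```text
t 9.85 tcp [ 0.5704 -0.2557  0.0228] z [ 0.0053 -0.002  -1.    ] y [ 0.9807 -0.1955  0.0056] yaw -11.27 w 0.01 q6 -0.4 F [-7.1  3.8 18.7]
```

>>> jog_arm --pt "0 0 0.05 0 0 0" --pt "0 0 0 0 0 0" --pt "0 0 0 0 0 0" --pt "0 0 0 0 0 0" --pt "0 0 0 0 0 0" --fingers 0.5

```text
time_s: 10.35
position: [0.5697, -0.2552, 0.0209]
eef_rot: [0.001, 0.773, 0.634, 0.001]
wrist_force: [0.7, 0.8, -0.7]
gripper_width: 0.0443
finger_force: 0.0
```

```bash
python3 -c "
from h import *
pose()"
```

```text
t 10.35 tcp [ 0.5697 -0.2552  0.0209] z [ 0.0028  0.     -1.    ] y [ 0.9806 -0.1958  0.0027] yaw -11.29 w 0.0443 q6 -0.4 F [ 0.7  0.8 -0.7]
```

>>> jog_arm --pt "0 0 0.3 0 0 0" --pt "0 0 0.6 0 0 0" --pt "0 0 0.7 0 0 0" --pt "0 0 0.7 0 0 0" --pt "0 0 0.7 0 0 0"

```text
time_s: 10.85
position: [0.5696, -0.2552, 0.1736]
eef_rot: [0.001, 0.773, 0.634, 0.001]
wrist_force: [0.6, -0.2, 0.3]
gripper_width: 0.0467
finger_force: 0.0
```

>>> jog_arm --pt "-0.87 -0.21 0 0 0 0" --pt "-0.87 -0.21 0 0 0 0" --pt "-0.87 -0.2 0 0 0 0" --pt "-0.87 -0.2 0 0 0 0" --pt "0 0 0 0 0 0" --fingers 1

```text
time_s: 11.35
position: [0.3916, -0.2967, 0.1721]
eef_rot: [0.001, 0.774, 0.633, 0.0]
wrist_force: [0.4, 0.3, 0.2]
gripper_width: 0.0819
finger_force: 0.0
```

```bash
python3 - <<'E'
from h import *
s,M=pose();a=[]
for n in("scene","top"):
    p,d=r.capture(n); C=cloud(n,d); np.savez(n+"_tr.npz",p=p,d=d); a.append(p[:,:,::-1])
    Q=C[(d>0)&(C[...,0]>.55)&(C[...,0]<.75)&(C[...,1]>-.37)&(C[...,1]<-.17)&(C[...,2]>.05)&(C[...,2]<.085)]
    print(n,'bin',len(Q),cv2.minAreaRect((Q[:,:2]*1000).astype(np.float32)))
    Q=C[(d>0)&(C[...,2]>.050)&(C[...,2]<.066)&(C[...,0]>.33)&(C[...,0]<.43)&(C[...,1]<-.27)&(C[...,1]>-.39)]
    print(' handle',len(Q),Q.min(0) if len(Q) else '',Q.max(0) if len(Q) else '')
cv2.imwrite("pics/tr.png",np.hstack([cv2.resize(a[0][110:270,190:370],(400,356)),cv2.resize(a[1][150:328,320:520],(400,356))]))
E
```

```text
t 11.35 tcp [ 0.3916 -0.2967  0.1721] z [ 1.2e-03 -5.0e-04 -1.0e+00] y [ 0.98   -0.1992  0.0013] yaw -11.49 w 0.0819 q6 -0.68 F [0.4 0.3 0.2]
scene bin 1321 ((653.7527465820312, -269.7266845703125), (116.44149780273438, 179.26686096191406), 78.54975891113281)
 handle 430 [ 0.35863503 -0.37466205  0.05007484] [ 0.42992749 -0.27086931  0.06592433]
top bin 918 ((650.2852783203125, -273.4068603515625), (111.37960815429688, 177.69454956054688), 78.68401336669922)
 handle 164 [ 0.37783223 -0.31090003  0.05005132] [ 0.42649911 -0.27027101  0.06526661]
```

View pics/tr.png

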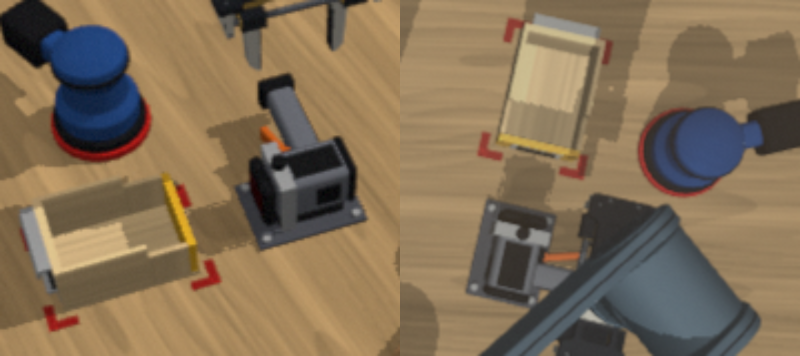

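The bin sits squarely in the red marks with its label facing the scanner. The fingers hover over the handle and trigger, ready to descend.

>>> jog_arm --pt "0.07 0.02 -0.5 0 0 0" --pt "0 0 -0.8 0 0 0" --pt "0 0 -0.4 0 0 0" --pt "0 0 -0.2 0 0 0" --pt "0 0 0 0 0 0"

```text
time_s: 11.95
position: [0.3998, -0.2945, 0.0752]
eef_rot: [-0.0, 0.773, 0.635, 0.001]
wrist_force: [-0.0, 0.3, 0.1]
gripper_width: 0.0929
finger_force: 0.0
```

```bash
python3 -c "
from h import *
pose()"
```

```text
t 11.95 tcp [ 0.3998 -0.2945  0.0752] z [ 0.0019  0.0015 -1.    ] y [ 0.9809 -0.1947  0.0015] yaw -11.22 w 0.0929 q6 -0.67 F [-0.   0.3  0.1]
```

>>> jog_arm --pt "-0.08 -0.03 -0.2 0 0 0" --pt "0 0 -0.4 0 0 0" --pt "0 0 -0.36 0 0 0" --pt "0 0 0 0 0 0" --pt "0 0 0 0 0 0"

```text
time_s: 12.45
position: [0.3955, -0.2972, 0.0288]
eef_rot: [0.001, 0.773, 0.634, 0.001]
wrist_force: [-0.1, 0.1, 0.9]
gripper_width: 0.0933
finger_force: 0.0
```

>>> jog_arm --pt "0 0 0 0 0 0" --pt "0 0 0 0 0 0" --pt "0 0 0 0 0 0" --pt "0 0 0 0 0 0" --pt "0 0 0 0 0 0" --fingers 0

```text
time_s: 12.95
position: [0.3967, -0.2985, 0.029]
eef_rot: [0.003, 0.773, 0.634, 0.001]
wrist_force: [3.8, -3.8, 0.3]
gripper_width: 0.0574
finger_force: 2.4
```

>>> jog_arm --pt "0 0 0 0 0 0" --pt "0 0 0 0 0 0" --pt "0 0 0 0 0 0" --pt "0 0 0 0 0 0"

```text
time_s: 13.35
position: [0.3958, -0.2988, 0.0291]
eef_rot: [0.003, 0.773, 0.634, 0.001]
wrist_force: [-0.1, -5.9, 2.5]
gripper_width: 0.045
finger_force: 30.0
```

```bash
python3 -c "
from h import *
pose()"
```

```text
t 13.35 tcp [ 0.3958 -0.2988  0.0291] z [ 0.0046 -0.0037 -1.    ] y [ 0.9806 -0.1962  0.0052] yaw -11.31 w 0.045 q6 -0.68 F [-0.1 -5.9  2.5]
```

>>> jog_arm --pt "0 0 0 0 0 0" --pt "0 0 0 0 0 0" --pt "0 0 0 0 0 0" --pt "0 0 0 0 0 0" --pt "0 0 0 0 0 0"

```text
time_s: 13.85
position: [0.3958, -0.2988, 0.0291]
eef_rot: [0.003, 0.773, 0.634, 0.001]
wrist_force: [0.9, -5.6, 2.8]
gripper_width: 0.0449
finger_force: 30.0
```

>>> jog_arm --pt "0 0 0 0 0 0" --pt "0 0 0 0 0 0" --pt "0 0 0 0 0 0" --pt "0 0 0 0 0 0" --pt "0 0 0 0 0 0" --fingers 1

```text
time_s: 14.35
position: [0.3943, -0.2959, 0.0278]
eef_rot: [-0.0, 0.773, 0.634, 0.001]
wrist_force: [-0.0, 0.1, -0.7]
gripper_width: 0.0809
finger_force: 0.0
```

>>> jog_arm --pt "0 0 0 0 0 0" --pt "0 0 0 0 0 0" --pt "0 0 0 0 0 0"

```text
time_s: 14.65
position: [0.3948, -0.2965, 0.0279]
eef_rot: [0.001, 0.773, 0.634, 0.001]
wrist_force: [-0.9, 0.2, 0.3]
gripper_width: 0.0926
finger_force: 0.0
```

>>> jog_arm --pt "0 0 0.3 0 0 0" --pt "0 0 0.6 0 0 0" --pt "0 0 0.8 0 0 0" --pt "0 0 0.8 0 0 0" --pt "0 0 0.8 0 0 0"

```text
time_s: 15.15
position: [0.3947, -0.2964, 0.1946]
eef_rot: [0.001, 0.773, 0.634, 0.001]
wrist_force: [1.2, -0.9, -0.2]
gripper_width: 0.093
finger_force: 0.0
```

>>> jog_arm --pt "-0.4 -0.7 0.2 0 0 0" --pt "-0.4 -0.7 0.2 0 0 0" --pt "-0.4 -0.7 0.2 0 0 0" --pt "0 0 0 0 0 0" --pt "0 0 0 0 0 0"

```text
time_s: 15.65
position: [0.3346, -0.402, 0.2228]
eef_rot: [0.001, 0.774, 0.633, 0.001]
wrist_force: [0.5, 0.1, 0.0]
gripper_width: 0.0932
finger_force: 0.0
```

```bash
python3 - <<'E'
from h import *
pose();a=[r.capture(n)[0][:,:,::-1] for n in("scene","top")]
cv2.imwrite("pics/end.png",np.hstack([cv2.resize(a[0],(400,300)),cv2.resize(a[1],(400,300))]))
cv2.imwrite("pics/end.png",np.vstack([cv2.imread("pics/end.png"),np.hstack([cv2.resize(a[0][130:220,280:400],(400,300)),cv2.resize(a[1][240:315,335:435],(400,300))])]))
E
```

```text
t 15.65 tcp [ 0.3346 -0.402   0.2228] z [ 2.9e-03  8.0e-04 -1.0e+00] y [ 0.9802 -0.198   0.0027] yaw -11.42 w 0.0932 q6 -0.89 F [0.5 0.1 0. ]
```

View pics/end.png

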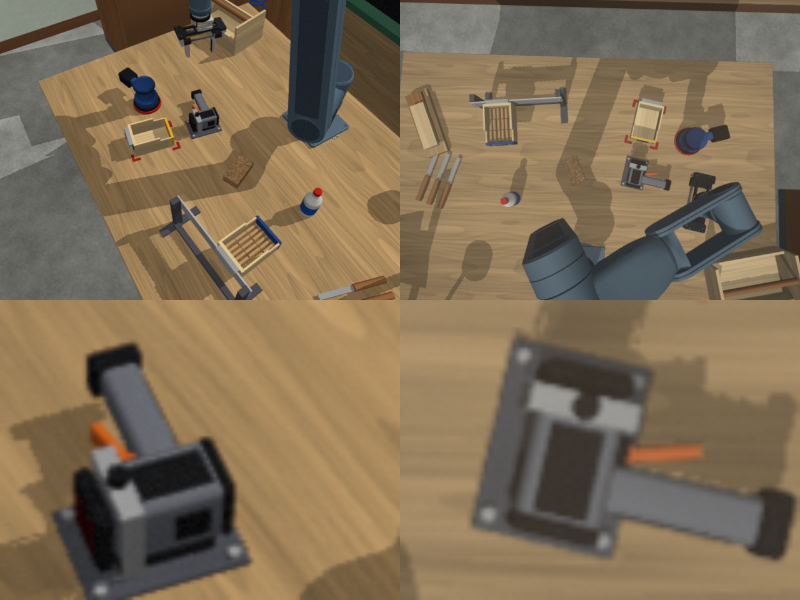

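The trigger is back at rest, at (665,453) and clear of the handle. The bin stands in the marks, nothing else has moved, and the gripper is clear.

```bash
python3 -c "
from bench import r
print(r.hand_in())"
```

```text
the job is handed in; nothing more can be done
None
```

The bin is off the rail and standing in the red marks with its label facing the scanner; the trigger was squeezed home and sprang back, nothing else appears to have moved, and the job was handed in at about 16 s (no verdict was returned).

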